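# Function check of a curved safety edge

## Robot

A 7-joint arm with a two-finger parallel gripper is mounted at the origin on a cart in front of the work surface, level with it; the furniture and walls round the work are solid. World frame = base frame: x ahead of the robot, y to its left, z up, the work surface at z = 0. Lengths are in mm, angles in rad, forces in N, time in s.
With the tool pointing down it reaches from about 400 to 875 mm from the base axis. Payload 4.4 kg.
Tool frame: the origin (TCP) lies between the finger pads, 19 mm behind the fingertips; this is the grasp point; z points along the fingers, y is the line along which they close (so a half turn about z gives the same grasp; the last joint's range is limited). The gripper opens to 85 mm and grips with 20 to 120 N. Pads are 22 mm wide; open, the fingers measure 114 mm over their backs; the gripper's body (76 mm by 85 mm) begins 54 mm behind the grasp point. The pads swing forward as they close: fully open they stand 13 mm farther back than shut.
Start: joints at [1.07, 0.628, 0.038, 1.517, -0.027, 0.996, -0.02], TCP at [273.826, -589.522, 250.013] pointing down, gripper open.
Joint ranges: [-3.06, 3.06], [-0.37, 2.12], [-1.25, 1.32], [0.18, 2.47], [-1.1, 4.24], [0.23, 1.98], [-2.94, 2.94]. Speed limits (rad/s): [2.57, 2.57, 3.14, 3.14, 3.14, 3.14, 3.14].

## Interface

Orientations are given as [roll, pitch, yaw] about the fixed x, y, z axes, in that order (R = Rz(yaw) Ry(pitch) Rx(roll)).
In Python, from cell import ctrl gives the robot as it stands.
- The arm moves only by the tool step_arm, never from a script. Its argument "plan" is a list of rows, each an object of numbers: "dx", "dy", "dz": the shift along the tool's x, y, z scaled (see below); "ax", "ay", "az": the turn, a rotation vector about the tool's x, y, z scaled (see below); "gripper": the opening, from 0 (shut) to 1 (fully open). A call has 1 to 20 rows; each row shifts and turns the commanded pose from where the row before left it, along the tool's axes as they then stand; what a row does not reach is not made up. The controller multiplies each number of a shift by 0.3 m and each number of a turn by 90 degrees. A row lasts 1/8 s, in which the tool goes at most 62.5 mm and 10.7 degrees, less where a joint would pass 70% of its speed; a pose out of reach is approached as far as the arm can. A call with a number of a shift or a turn outside -1 to 1 is refused whole. A call with a gripper value outside its range is refused whole. The fingers move at their own pace and stop on an object; the grip force is fixed at half the most. Time passes only in rows, so rows that do not move let the fingers close. It gives the time, the measured TCP pose, the force, the opening and the grip force at its end, in the units of the state.
- ctrl.read_state(): the state, without advancing time (a new reading comes with each control period).
- ctrl.get_image(name): name is "scene" or "top" or "wrist"; returns a dict with "color" (384x512x3 uint8, red, green, blue), "range_z" (384x512 float32, mm along the optical axis (not along the pixel's ray), 0 where there is no reading), "fx", "fy", "cx", "cy" (pixels), "k1" (the pictures are not rectified: a ray, as slopes to the right and down, at radius r is drawn at 1 + k1 r^2 times it, then the intrinsics apply), "T" (4x4, takes a point from camera to world coordinates); the wrist camera has in their place "T_tool_cam" (4x4, takes a point from camera to tool coordinates, whose origin is the TCP and whose axes are the flange's). Camera axes: x right, y down, z forward; pixel columns grow to the right and rows downward; lengths in mm; the calibration is good to about 2 mm. A picture is of the moment at which its call begins: read the wrist's pose just before it.
- ctrl.finish_job(): hands the job in; it is judged then, once.
The state is a dict: "clock": time; "qpos": joint angles; "qd": joint speeds; "tau": joint torques, N m; "eef_pos": TCP position; "tool_rot": TCP orientation; "force": force on the tool from outside, world axes, zero at the start; "torque": the same for the moment, N m; "width": finger opening in mm; "gripper_force": force on a finger pad.
Only numpy, scipy, OpenCV 4.12 (cv2) and the standard library are available. Lean on these libraries where they do the work, as an engineer would, in place of code of your own. Each camera call takes 0.05 s, during which the arm holds its last target. There are 200 camera calls.

## Task

Check the sprung, curved safety edge that stands on the bench: with the fingertips, start at the end of the rail next to the tall round post and run along its whole length to the end next to the low square block, in one go, keeping the rail pressed down lightly all the way - do not lift off on the way and do not push it down to its stop. Then take the hand away so that the rail springs back up. Do not grasp anything, and leave the two bottles and the petri dish beside it standing where they are.

Things in the scene. Friction and masses are not known exactly. Their poses are not given: they have to be found in the camera images.
- edge_base: Fixed curved grey foot plate, 56 mm wide, 12 mm thick. Origin on the bench, z up, turned about z only. In its frame the rail's centre line is an arc of radius 120 mm about x = -100, y = 0 mm, from -50 to +50 degrees (from +x towards +y): middle at x = 20, y = 0, ends at x = -23, y = +92 and -92 mm; it bulges to +x.
- edge (a joint): How far the rail is pressed down, in m: 0 at rest (top 60 mm above the bench), 0.010 at its stop. A spring pushes back: about 2 N start it, then 0.8 N more per mm (5 to 6 N at 4 mm); it springs up when released. A light press is 2 to 6 mm; over 8.5 mm counts as pushed to its stop, under 0.3 mm as let go.
- arc_centre (a point): Centre of the rail's arc (120 mm radius), at the height of the rail's top at rest; nothing is to be seen there but bench.
- edge_mid (a point): Middle of the rail's length, at its top at rest; does not sink with it. The rail (safety edge) is a grey plastic round bar, 14 mm in diameter, bent to the arc, its top 60 mm above the bench and level all along, on three vertical guide pins. It moves only straight down and sinks as a whole wherever it is pressed.
- round_post: Tall round steel post, 16 mm in diameter with a 22 mm head, 36 mm high, fixed on the foot plate on the line of the rail, 21 mm beyond one end of it (either end): marks the starting end. Origin at its foot, 12 mm above the bench; top 48 mm above the bench, lower than the rail.
- square_block: Low square steel block, 24 x 24 x 10 mm, fixed on the foot plate on the line of the rail, 21 mm beyond the other end of it: marks the finishing end. Origin at its foot, 12 mm above the bench; top 22 mm above the bench.
- control_vial: Small bottle with white cap, 24 mm in diameter, 48 mm high, loose, on the hollow side of the rail. Origin at the centre of its underside. Bystander.
- petri_dish: Closed clear petri dish, 61 mm in diameter, 16 mm high, loose, on the hollow side of the rail. Origin at the centre of its underside. Bystander.
- reagent_c: White bottle with red cap, 48 mm in diameter, 96 mm high, loose, on the bulging side of the rail, at least 35 mm from the rail's line. Origin at the centre of its underside. Bystander.

How it is judged:
By the outcome, as a careful person would: the job done as asked, in the order asked, and still so for the second after the job is handed in, with the robot touching nothing.
It also fails if it takes over 48 s, if anything falls off the work surface, if the arm or the gripper's body presses on something with over 40 N, if the wrist force passes 120 N, or if a joint passes its speed limit or range.

## Working session

There is one attempt and no reset: what is moved stays moved. The work goes in short steps, Python scripts to look and compute and a tool call to move; the robot and the scene stay as the last step left them, time stands still between calls to the robot, and variables do not carry over. Pictures are saved under pics/ and viewed, at most 10 in all, crops included, and the job is handed in when it is done.

Besides the shell and the picture viewer there is one more tool, called after "Call:" by a JSON object that holds its "api" and its "payload". step_arm: Moves the arm, as the interface text tells. Shifts and turns lie within -1 to 1; 1 stands for 0.3 m of shift or 90 degrees of turn. Its arguments: {"type":"object","properties":{"plan":{"type":"array"}},"required":["plan"]}

```bash
mkdir -p pics; python3 - <<'E'
from cell import ctrl
import cv2,numpy as np
s=ctrl.read_state();print({k:np.round(s[k],3) for k in ('clock','eef_pos','tool_rot','force','width')})
for n in('top','scene'):
    d=ctrl.get_image(n);np.savez(f'{n}0.npz',**d)
    print(n,d['fx'],d['fy'],d['cx'],d['cy'],d['k1'],np.round(d['T'],3).tolist())
    cv2.imwrite(f'pics/{n}0.png',d['color'][:,:,::-1])
E
```

```text
{'clock': np.float64(0.0), 'eef_pos': array([ 273.58 , -588.969,  249.104]), 'tool_rot': array([-3.14 ,  0.   ,  0.435]), 'force': array([0.23 , 0.283, 0.043]), 'width': np.float64(85.239)}
top 434.4833522996377 434.4833522996377 263.52787566774344 200.04600236574962 -0.08734187523192903 [[0.024, -0.998, 0.056, 451.291], [-1.0, -0.024, 0.011, 9.823], [-0.009, -0.056, -0.998, 906.403], [0.0, 0.0, 0.0, 1.0]]
scene 474.60440523862485 474.60440523862485 257.4490411339455 191.6969548333162 -0.04782186446735665 [[0.688, -0.344, 0.639, -38.695], [-0.725, -0.302, 0.618, -518.7], [-0.02, -0.889, -0.458, 462.597], [0.0, 0.0, 0.0, 1.0]]
```

View pics/top0.png

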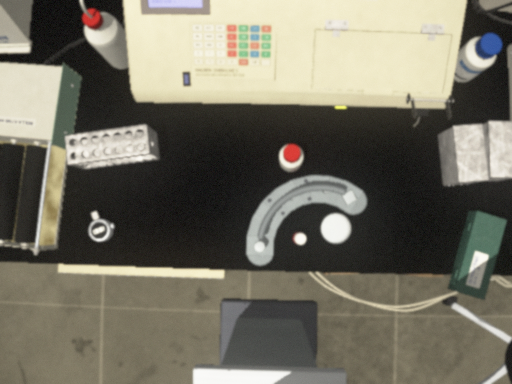

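View pics/scene0.png

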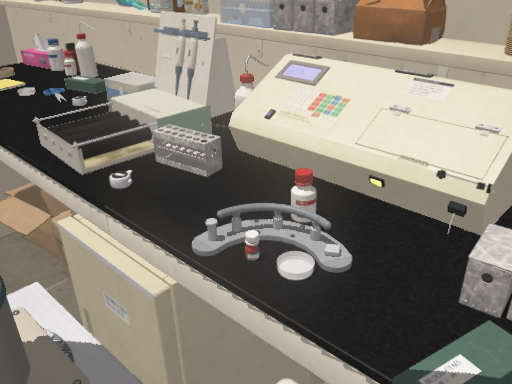

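The top view shows the post at about px (260,246), the block at (349,197), the rail arc between them, reagent_c at (291,157), the vial at (300,239) and the dish at (336,228). The scene view agrees: post on the left, block on the right.

```bash
cat > h.py <<'E'
import numpy as np,cv2
def rays(d,uv):
    K=np.array([[d['fx'],0,d['cx']],[0,d['fy'],d['cy']],[0,0,1.]])
    return cv2.undistortPoints(np.float64(uv).reshape(-1,1,2),K,np.array([d['k1'],0,0,0.]))[:,0]
def cloud(d,T):
    h,w=d['range_z'].shape;v,u=np.mgrid[:h,:w]
    r=rays(d,np.c_[u.ravel(),v.ravel()]);z=d['range_z'].reshape(-1,1).astype(float)
    P=np.c_[r*z,z,np.ones(len(z))]@T.T
    return P[:,:3].reshape(h,w,3)
def plane(d,T,uv,h):
    r=rays(d,uv);D=np.c_[r,np.ones(len(r))]@T[:3,:3].T
    return T[:3,3]+D*((h-T[2,3])/D[:,2:])
def fitc(P):
    A=np.c_[2*P,np.ones(len(P))];s=np.linalg.lstsq(A,(P**2).sum(1),rcond=None)[0]
    return s[:2],np.sqrt(s[2]+s[:2]@s[:2])
E
python3 - <<'E'
from h import *
d=dict(np.load('top0.npz'));T=d['T'];C=cloud(d,T)
sub=C[165:275,235:380].reshape(-1,3);print('bench z',np.median(C[200:260,180:230,2]))
print('hist',np.histogram(sub[:,2],bins=[-10,-4,4,8,16,20,26,40,46,52,56,60,64,70,110]))
m=(sub[:,2]>50)&(sub[:,2]<66);R=sub[m]
c,r=fitc(R[:,:2])
for _ in range(5):
    e=abs(np.hypot(*(R[:,:2]-c).T)-r);R=R[e<10];c,r=fitc(R[:,:2])
print('rail',len(R),c,r,np.percentile(R[:,2],[10,50,90]))
a=np.degrees(np.arctan2(*(R[:,:2]-c).T[::-1]));print('ang',np.percentile(a,[0,1,50,99,100]))
post=plane(d,T,[[260,246]],48)[0];blk=plane(d,T,[[349,197]],22)[0]
print('post',post,'block',blk)
for n,p in(('post',post),('blk',blk)):print(n,np.hypot(*(p[:2]-c)),np.degrees(np.arctan2(*(p[:2]-c)[::-1])))
for n,uv,h in(('vial',(300,239),48),('dish',(336,228),16),('reag',(291,154),96)):print(n,plane(d,T,[uv],h)[0])
E
```

```text
bench z 0.0732383022519798
hist (array([   46, 10219,   128,  3384,   459,   144,    53,    17,   174,
          96,   476,   273,     3,     0]), array([-10,  -4,   4,   8,  16,  20,  26,  40,  46,  52,  56,  60,  64,
        70, 110]))
rail 299 [440.7042619  -75.80376298] 89.77269717814609 [55.78117478 59.1860568  61.56509148]
ang [-34.16515846 -31.5479532   52.05076606  90.24794236  92.74115569]
post [408.49445093  23.78662045  48.        ] block [ 511.09303599 -155.09562152   22.        ]
post 104.66955810471497 107.92239534820261
blk 106.02725285595156 -48.40397318538729
vial [424.13580529 -54.65911169  48.        ]
dish [ 447.25972651 -130.38207687   16.        ]
reag [584.52765125 -31.03499635  96.        ]
```

```bash
python3 - <<'E'
from h import *
from scipy.optimize import least_squares
d=dict(np.load('top0.npz'));T=d['T'];C=cloud(d,T)
sub=C[165:275,235:380].reshape(-1,3)
c0=np.array([407.7,-95.5])
for lo,hi in((52,66),(6,18)):
    R=sub[(sub[:,2]>lo)&(sub[:,2]<hi)][:,:2];c=c0.copy()
    for w in (14 if lo>20 else 29,)*6:
        q=R-c;rr=np.hypot(*q.T);a=np.degrees(np.arctan2(q[:,1],q[:,0]))-29.8
        Q=R[(abs(rr-120)<w)&(abs(a)<49)]
        c=least_squares(lambda c:np.hypot(*(Q-c).T)-120,c,loss='soft_l1').x
    q=Q-c;a=np.degrees(np.arctan2(q[:,1],q[:,0]));fc,fr=fitc(Q)
    rr=np.hypot(*q.T)
    print(lo,len(Q),c,'free',fc,fr,'ang',a.min(),a.max(),'std',rr.std())
R=sub[(sub[:,2]>52)&(sub[:,2]<66)][:,:2];q=R-c0;a=np.degrees(np.arctan2(q[:,1],q[:,0]));ok=abs(np.hypot(*q.T)-120)<12
print(np.histogram(a[ok],bins=np.arange(-40,100,4)))
E
```

```text
52 745 [406.5560036  -94.46668875] free [415.532621   -89.44155303] 111.09892110671758 ang -19.156199241931606 78.62173303718835 std 4.026578649270653
6 1181 [423.06288131 -85.98988467] free [471.4710804  -56.97858198] 73.59149157059757 ang -19.092805537031 78.8729538948808 std 12.730919430464835
(array([ 0,  0,  0,  0, 18, 29, 28, 31, 31, 29, 30, 30, 31, 29, 29, 29, 32,
       29, 32, 30, 31, 30, 31, 30, 31, 32, 29, 32, 31, 33, 21,  0,  0,  0]), array([-40, -36, -32, -28, -24, -20, -16, -12,  -8,  -4,   0,   4,   8,
        12,  16,  20,  24,  28,  32,  36,  40,  44,  48,  52,  56,  60,
        64,  68,  72,  76,  80,  84,  88,  92,  96]))
```

Post and block are 206 mm apart (expected 208) and the rail spans about ±50° around 30°. That puts the arc centre near (407,-95), and the sweep runs from 80° at the post to -20° at the block. I'm moving above the middle with the fingers shut for a close look.

Call:
{"api": "step_arm", "payload": {"plan": [{"dx": 0.05,"dy": -0.045,"gripper": 0},{"dx": 0.097,"dy": -0.09,"gripper": 0},{"dx": 0.097,"dy": -0.09,"gripper": 0},{"dx": 0.097,"dy": -0.09,"gripper": 0},{"dx": 0.097,"dy": -0.09,"gripper": 0},{"dx": 0.097,"dy": -0.09,"gripper": 0},{"dx": 0.097,"dy": -0.09,"gripper": 0},{"dx": 0.097,"dy": -0.09,"gripper": 0},{"dx": 0.097,"dy": -0.09,"gripper": 0},{"dx": 0.097,"dy": -0.09,"gripper": 0},{"dx": 0.097,"dy": -0.09,"gripper": 0},{"dx": 0.097,"dy": -0.09,"gripper": 0},{"dx": 0.097,"dy": -0.09,"gripper": 0},{"dx": 0.097,"dy": -0.09,"gripper": 0},{"dx": 0.097,"dy": -0.09,"gripper": 0},{"dx": 0.05,"dy": -0.045,"gripper": 0},{"gripper": 0},{"gripper": 0}]}}

```text
invalid input
```

```bash
python3 - <<'E'
from cell import ctrl
from h import *
from scipy.spatial.transform import Rotation as Ro
s=ctrl.read_state();print({k:np.round(s[k],3) for k in ('clock','eef_pos','tool_rot','force','width','qpos')})
d=ctrl.get_image('wrist');cv2.imwrite('pics/w1.png',d['color'][:,:,::-1])
W=np.eye(4);W[:3,:3]=Ro.from_euler('xyz',s['tool_rot']).as_matrix();W[:3,3]=s['eef_pos'];T=W@d['T_tool_cam']
d['T']=T;np.savez('w1.npz',**d);print(np.round(d['T_tool_cam'],2).tolist())
C=cloud(d,T).reshape(-1,3);R=C[(C[:,2]>51)&(C[:,2]<66)][:,:2]
c=np.array([407.,-95])
q=R-c;a=np.degrees(np.arctan2(q[:,1],q[:,0]));ok=abs(np.hypot(*q.T)-120)<14
print(np.histogram(a[ok],bins=np.arange(-32,100,4)))
from scipy.optimize import least_squares
for _ in range(5):
    q=R-c;a=np.degrees(np.arctan2(q[:,1],q[:,0]));Q=R[(abs(np.hypot(*q.T)-120)<12)&(abs(a-30)<54)]
    c=least_squares(lambda c:np.hypot(*(Q-c).T)-120,c,loss='soft_l1').x
print(c,len(Q),(np.hypot(*(Q-c).T)-120).std(),fitc(Q))
z=C[(C[:,2]>51)&(C[:,2]<66)&(abs(np.hypot(*(C[:,:2]-c).T)-120)<3)][:,2];print('top z',np.median(z),'bench',np.median(C[abs(C[:,2])<5][:,2]))
E
```

```text
{'clock': np.float64(0.1), 'eef_pos': array([ 273.575, -589.047,  249.205]), 'tool_rot': array([-3.14 ,  0.   ,  0.435]), 'force': array([-0.233,  0.097,  0.071]), 'width': np.float64(85.021), 'qpos': array([ 1.07 ,  0.629,  0.038,  1.518, -0.027,  0.996, -0.02 ])}
[[0.0, -0.96, -0.26, 67.97], [1.0, 0.0, 0.0, -0.51], [-0.0, -0.26, 0.96, -124.42], [0.0, 0.0, 0.0, 1.0]]
(array([0, 0, 0, 0, 0, 0, 0, 0, 0, 0, 0, 0, 0, 0, 0, 0, 0, 0, 0, 0, 0, 0,
       0, 0, 0, 0, 0, 0, 0, 0, 0, 0]), array([-32, -28, -24, -20, -16, -12,  -8,  -4,   0,   4,   8,  12,  16,
        20,  24,  28,  32,  36,  40,  44,  48,  52,  56,  60,  64,  68,
        72,  76,  80,  84,  88,  92,  96]))
[407. -95.] 0 nan (array([0., 0.]), np.float64(0.0))
top z nan bench 0.45839076710376503
  ret = _var(a, axis=axis, dtype=dtype, out=out, ddof=ddof,
  arrmean = um.true_divide(arrmean, div, out=arrmean,
  ret = ret.dtype.type(ret / rcount)
  return _methods._mean(a, axis=axis, dtype=dtype,
  ret = ret.dtype.type(ret / rcount)
```

View pics/w1.png

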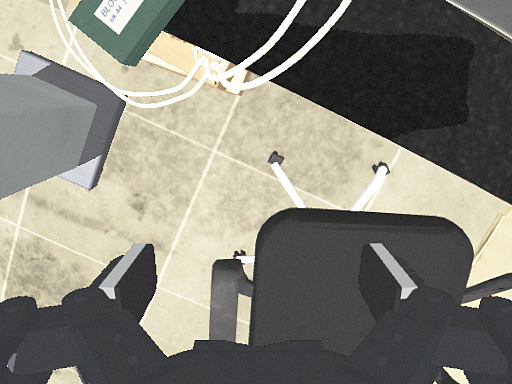

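The move was refused, so this picture still shows the start: floor, chair and the open fingers. I'll send rows with every field and test with a single one first.

Call:
{"api": "step_arm", "payload": {"plan": [{"dx": 0.05,"dy": -0.045,"dz": 0,"ax": 0,"ay": 0,"az": 0,"gripper": 0}]}}

```text
clock: 0.28
eef_pos: [280.4, -571.8, 249.4]
tool_rot: [-3.141, 0.001, 0.432]
force: [-0.1, -0.3, 0.5]
width: 69.6
gripper_force: 0.0
```

Call:
{"api": "step_arm", "payload": {"plan": [{"dx": 0.097,"dy": -0.09,"dz": 0,"ax": 0,"ay": 0,"az": 0,"gripper": 0},{"dx": 0.097,"dy": -0.09,"dz": 0,"ax": 0,"ay": 0,"az": 0,"gripper": 0},{"dx": 0.097,"dy": -0.09,"dz": 0,"ax": 0,"ay": 0,"az": 0,"gripper": 0},{"dx": 0.097,"dy": -0.09,"dz": 0,"ax": 0,"ay": 0,"az": 0,"gripper": 0},{"dx": 0.097,"dy": -0.09,"dz": 0,"ax": 0,"ay": 0,"az": 0,"gripper": 0},{"dx": 0.097,"dy": -0.09,"dz": 0,"ax": 0,"ay": 0,"az": 0,"gripper": 0},{"dx": 0.097,"dy": -0.09,"dz": 0,"ax": 0,"ay": 0,"az": 0,"gripper": 0},{"dx": 0.097,"dy": -0.09,"dz": 0,"ax": 0,"ay": 0,"az": 0,"gripper": 0},{"dx": 0.097,"dy": -0.09,"dz": 0,"ax": 0,"ay": 0,"az": 0,"gripper": 0},{"dx": 0.097,"dy": -0.09,"dz": 0,"ax": 0,"ay": 0,"az": 0,"gripper": 0},{"dx": 0.097,"dy": -0.09,"dz": 0,"ax": 0,"ay": 0,"az": 0,"gripper": 0},{"dx": 0.097,"dy": -0.09,"dz": 0,"ax": 0,"ay": 0,"az": 0,"gripper": 0},{"dx": 0.05,"dy": -0.045,"dz": 0,"ax": 0,"ay": 0,"az": 0,"gripper": 0},{"dx": 0,"dy": 0,"dz": 0,"ax": 0,"ay": 0,"az": 0,"gripper": 0},{"dx": 0,"dy": 0,"dz": 0,"ax": 0,"ay": 0,"az": 0,"gripper": 0}]}}

```text
clock: 2.15
eef_pos: [469.3, -112.6, 249.9]
tool_rot: [3.141, 0.001, 0.434]
force: [-0.7, -0.4, 0.1]
width: -0.1
gripper_force: 0.0
```

```bash
cat > look.py <<'E'
from cell import ctrl
from h import *
from scipy.spatial.transform import Rotation as Ro
from scipy.optimize import least_squares
s=ctrl.read_state();print({k:np.round(s[k],3) for k in ('clock','eef_pos','tool_rot','force','width','qpos')})
d=ctrl.get_image('wrist');cv2.imwrite('pics/w2.png',d['color'][:,:,::-1])
W=np.eye(4);W[:3,:3]=Ro.from_euler('xyz',s['tool_rot']).as_matrix();W[:3,3]=s['eef_pos'];T=W@d['T_tool_cam']
d['T']=T;np.savez('w2.npz',**d)
C=cloud(d,T).reshape(-1,3);R=C[(C[:,2]>51)&(C[:,2]<66)][:,:2]
c=np.array([407.,-95])
for _ in range(6):
    q=R-c;a=np.degrees(np.arctan2(q[:,1],q[:,0]));Q=R[(abs(np.hypot(*q.T)-120)<12)&(abs(a-30)<54)]
    if len(Q)<50:raise SystemExit('no rail')
    c=least_squares(lambda c:np.hypot(*(Q-c).T)-120,c,loss='soft_l1').x
q=Q-c;a=np.degrees(np.arctan2(q[:,1],q[:,0]))
print(c,len(Q),(np.hypot(*q.T)-120).std(),fitc(Q),'ang',np.percentile(a,[0,.5,99.5,100]))
z=C[(C[:,2]>51)&(C[:,2]<66)&(abs(np.hypot(*(C[:,:2]-c).T)-120)<3)][:,2];print('top z',np.median(z),'bench',np.median(C[abs(C[:,2])<5][:,2]))
E
python3 look.py
```

```text
{'clock': np.float64(2.15), 'eef_pos': array([ 469.304, -112.587,  249.896]), 'tool_rot': array([3.141e+00, 1.000e-03, 4.340e-01]), 'force': array([-0.694, -0.363,  0.089]), 'width': np.float64(-0.118), 'qpos': array([ 0.181,  0.392, -0.006,  1.971,  0.004,  0.78 , -0.965])}
[409.27276221 -93.86136433] 3711 3.938506474168367 (array([417.7694535 , -88.75814228]), np.float64(111.51970977103404)) ang [-22.67038869 -21.50468607  81.49716829  82.96262397]
top z 60.20397605523752 bench 0.3347991327462978
```

View pics/w2.png

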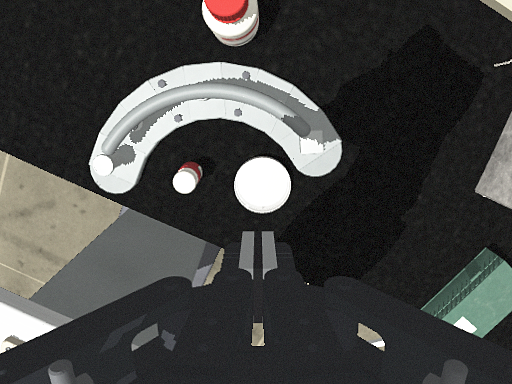

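The wrist view shows the rail from (107,150) to (305,130), the post at (103,163), the block at (312,143), and the vial and dish inside the arc. I'll do one quick crest-only check and compute waypoints.

```bash
python3 - <<'E'
from h import *
from scipy.optimize import least_squares
for n in('w2','top0'):
    d=dict(np.load(n+'.npz'));C=cloud(d,d['T']).reshape(-1,3);c=np.array([408.,-94])
    C=C[(C[:,2]>53)&(C[:,2]<66)]
    q=C[:,:2]-c;C=C[(abs(np.hypot(*q.T)-120)<14)];q=C[:,:2]-c;a=np.degrees(np.arctan2(q[:,1],q[:,0]))
    rows=[]
    for t in np.arange(-22,84,5):
        S=C[(abs(a-t)<2.5)];S=S[S[:,2]>np.percentile(S[:,2],60)]
        if len(S):rows.append(S.mean(0))
    P=np.array(rows);c=least_squares(lambda c:np.hypot(*(P[:,:2]-c).T)-120,c).x
    print(n,c,fitc(P[:,:2]),np.round(np.hypot(*(P[:,:2]-c).T)-120,1),np.round(P[:,2],1))
    uv=[[103,163],[312,143]] if n=='w2' else [[260,246],[349,197]]
    for p in(plane(d,d['T'],uv[:1],48)[0],plane(d,d['T'],uv[1:],22)[0]):
        q=p[:2]-c;print(p,np.hypot(*q),np.degrees(np.arctan2(*q[::-1])))
c=np.array([408,-94.5]);th=.434;B=np.array([[np.cos(th),np.sin(th)],[np.sin(th),-np.cos(th)]])
E
```

```text
w2 [408.87749191 -92.86193038] (array([409.27685943, -92.63119139]), np.float64(119.59950527817352)) [ 0.8 -0.1 -0.2 -0.3 -0.8 -0.5 -0.2  0.3  0.2  0.   0.2  0.3  0.4 -0.
 -0.1  0.3 -0.2  0.1  0.   0.   0.1 -0.6] [59.8 60.7 60.8 60.5 60.6 60.6 60.5 60.5 60.6 60.5 60.5 60.4 60.4 60.5
 60.6 60.6 60.5 60.5 60.4 60.3 60.3 59.7]
[411.46312351  27.24416572  48.        ] 120.13392447587664 88.76673289022467
[ 512.28180175 -153.96105945   22.        ] 120.1064314104329 -30.577823249476282
top0 [406.61780539 -95.04700958] (array([406.64001258, -95.03045203]), np.float64(119.9799616204373)) [-0.  -0.1  0.3  0.8 -0.6  0.1 -0.4 -0.6 -0.1  0.1  0.6 -0.  -1.   1.1
 -0.2  0.4 -0.6  0.3  0.8 -1.1 -0.3  0.5] [60.3 60.6 61.2 61.1 61.  61.9 61.3 60.7 60.7 61.  61.2 60.4 60.5 60.9
 61.  61.4 60.4 61.1 60.4 60.4 60.6 59.1]
[408.49445093  23.78662045  48.        ] 118.84844729365793 89.09524827711988
[ 511.09303599 -155.09562152   22.        ] 120.5027369136682 -29.888743135085317
```

Call:
{"api": "step_arm", "payload": {"plan": [{"dx": 0.015,"dy": -0.093,"dz": 0,"ax": 0,"ay": 0,"az": 0,"gripper": 0},{"dx": 0.015,"dy": -0.093,"dz": 0,"ax": 0,"ay": 0,"az": 0,"gripper": 0},{"dx": 0.015,"dy": -0.093,"dz": 0,"ax": 0,"ay": 0,"az": 0,"gripper": 0},{"dx": 0.015,"dy": -0.093,"dz": 0,"ax": 0,"ay": 0,"az": 0,"gripper": 0},{"dx": 0.015,"dy": -0.093,"dz": 0,"ax": 0,"ay": 0,"az": 0,"gripper": 0},{"dx": 0,"dy": 0,"dz": 0.1,"ax": 0,"ay": 0,"az": 0,"gripper": 0},{"dx": 0,"dy": 0,"dz": 0.1,"ax": 0,"ay": 0,"az": 0,"gripper": 0},{"dx": 0,"dy": 0,"dz": 0.1,"ax": 0,"ay": 0,"az": 0,"gripper": 0},{"dx": 0,"dy": 0,"dz": 0.1,"ax": 0,"ay": 0,"az": 0,"gripper": 0},{"dx": 0,"dy": 0,"dz": 0.1,"ax": 0,"ay": 0,"az": 0,"gripper": 0},{"dx": 0,"dy": 0,"dz": 0,"ax": 0,"ay": 0,"az": 0,"gripper": 0},{"dx": 0,"dy": 0,"dz": 0,"ax": 0,"ay": 0,"az": 0,"gripper": 0}]}}

```text
clock: 3.7
eef_pos: [432.0, 23.9, 100.7]
tool_rot: [3.141, -0.001, 0.434]
force: [-0.3, -0.4, 0.8]
width: -0.4
gripper_force: 0.0
```

```bash
python3 - <<'E'
from cell import ctrl
import cv2,numpy as np
s=ctrl.read_state();print({k:np.round(s[k],3) for k in ('clock','eef_pos','tool_rot','force')})
d=ctrl.get_image('scene');cv2.imwrite('pics/s3.png',cv2.resize(d['color'][150:290,160:380,::-1],None,fx=3,fy=3))
E
```

```text
{'clock': np.float64(3.7), 'eef_pos': array([431.97 ,  23.853, 100.695]), 'tool_rot': array([ 3.141e+00, -1.000e-03,  4.340e-01]), 'force': array([-0.347, -0.425,  0.841])}
```

View pics/s3.png

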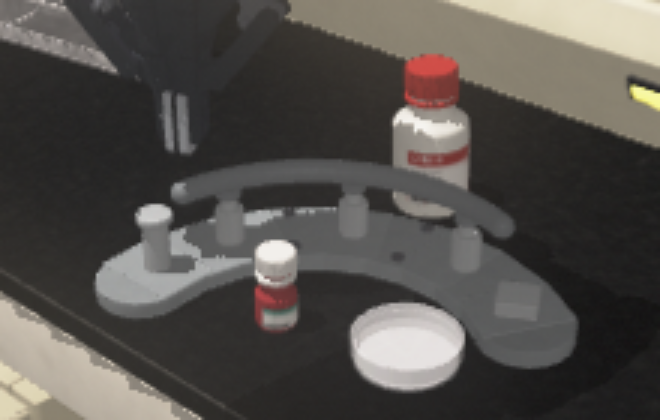

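The crop shows the shut fingertips at (180,150), directly above the rail's post-side end at (180,190), with about 20 mm of gap. I'm descending to just above it.

Call:
{"api": "step_arm", "payload": {"plan": [{"dx": 0,"dy": 0,"dz": 0.02,"ax": 0,"ay": 0,"az": 0,"gripper": 0},{"dx": 0,"dy": 0,"dz": 0.02,"ax": 0,"ay": 0,"az": 0,"gripper": 0},{"dx": 0,"dy": 0,"dz": 0.02,"ax": 0,"ay": 0,"az": 0,"gripper": 0},{"dx": 0,"dy": 0,"dz": 0,"ax": 0,"ay": 0,"az": 0,"gripper": 0},{"dx": 0,"dy": 0,"dz": 0,"ax": 0,"ay": 0,"az": 0,"gripper": 0}]}}

```text
clock: 4.38
eef_pos: [431.5, 24.6, 81.9]
tool_rot: [-3.142, 0.0, 0.435]
force: [0.5, -0.1, -0.7]
width: -0.1
gripper_force: 0.0
```

Call:
{"api": "step_arm", "payload": {"plan": [{"dx": 0,"dy": 0,"dz": 0.005,"ax": 0,"ay": 0,"az": 0,"gripper": 0},{"dx": 0,"dy": 0,"dz": 0.005,"ax": 0,"ay": 0,"az": 0,"gripper": 0},{"dx": 0,"dy": 0,"dz": 0,"ax": 0,"ay": 0,"az": 0,"gripper": 0},{"dx": 0,"dy": 0,"dz": 0,"ax": 0,"ay": 0,"az": 0,"gripper": 0}]}}

```text
clock: 4.88
eef_pos: [431.6, 24.5, 79.0]
tool_rot: [3.142, -0.0, 0.435]
force: [0.1, 0.5, -0.9]
width: -0.5
gripper_force: 0.0
```

Call:
{"api": "step_arm", "payload": {"plan": [{"dx": 0,"dy": 0,"dz": 0.004,"ax": 0,"ay": 0,"az": 0,"gripper": 0},{"dx": 0,"dy": 0,"dz": 0.003,"ax": 0,"ay": 0,"az": 0,"gripper": 0},{"dx": 0,"dy": 0,"dz": 0,"ax": 0,"ay": 0,"az": 0,"gripper": 0},{"dx": 0,"dy": 0,"dz": 0,"ax": 0,"ay": 0,"az": 0,"gripper": 0}]}}

```text
clock: 5.38
eef_pos: [431.7, 24.6, 77.0]
tool_rot: [3.142, -0.0, 0.435]
force: [0.2, 0.3, 3.6]
width: 0.1
gripper_force: 1.7
```

Call:
{"api": "step_arm", "payload": {"plan": [{"dx": 0,"dy": 0,"dz": 0,"ax": 0,"ay": 0,"az": 0,"gripper": 0}]}}

```text
clock: 5.5
eef_pos: [431.6, 24.6, 77.0]
tool_rot: [3.142, -0.0, 0.435]
force: [-0.2, 0.6, 3.8]
width: 0.0
gripper_force: 1.7
```

Contact came at TCP z of about 79, as expected, with about 3.7 N at 2 mm. I'm pressing 2 mm deeper and then sweeping in 5° pieces.

Call:
{"api": "step_arm", "payload": {"plan": [{"dx": 0,"dy": 0,"dz": 0.003,"ax": 0,"ay": 0,"az": 0,"gripper": 0},{"dx": 0,"dy": 0,"dz": 0.003,"ax": 0,"ay": 0,"az": 0,"gripper": 0},{"dx": 0,"dy": 0,"dz": 0,"ax": 0,"ay": 0,"az": 0,"gripper": 0}]}}

```text
clock: 5.88
eef_pos: [431.6, 24.6, 75.1]
tool_rot: [-3.142, -0.0, 0.435]
force: [-0.7, -0.0, 4.6]
width: 0.2
gripper_force: 2.4
```

Call:
{"api": "step_arm", "payload": {"plan": [{"dx": 0.0091,"dy": 0.0073,"dz": 0,"ax": 0,"ay": 0,"az": 0,"gripper": 0},{"dx": 0.0091,"dy": 0.0073,"dz": 0,"ax": 0,"ay": 0,"az": 0,"gripper": 0},{"dx": 0.0091,"dy": 0.0073,"dz": 0,"ax": 0,"ay": 0,"az": 0,"gripper": 0},{"dx": 0.0084,"dy": 0.008,"dz": 0,"ax": 0,"ay": 0,"az": 0,"gripper": 0},{"dx": 0.0084,"dy": 0.008,"dz": 0,"ax": 0,"ay": 0,"az": 0,"gripper": 0},{"dx": 0.0084,"dy": 0.008,"dz": 0,"ax": 0,"ay": 0,"az": 0,"gripper": 0}]}}

```text
clock: 6.62
eef_pos: [450.2, 18.8, 74.9]
tool_rot: [-3.14, 0.003, 0.435]
force: [-4.4, 1.7, 5.8]
width: -0.0
gripper_force: 2.5
```

Call:
{"api": "step_arm", "payload": {"plan": [{"dx": 0.0077,"dy": 0.0087,"dz": 0,"ax": 0,"ay": 0,"az": 0,"gripper": 0},{"dx": 0.0077,"dy": 0.0087,"dz": 0,"ax": 0,"ay": 0,"az": 0,"gripper": 0},{"dx": 0.0077,"dy": 0.0087,"dz": 0,"ax": 0,"ay": 0,"az": 0,"gripper": 0},{"dx": 0.0069,"dy": 0.0094,"dz": 0,"ax": 0,"ay": 0,"az": 0,"gripper": 0},{"dx": 0.0069,"dy": 0.0094,"dz": 0,"ax": 0,"ay": 0,"az": 0,"gripper": 0},{"dx": 0.0069,"dy": 0.0094,"dz": 0,"ax": 0,"ay": 0,"az": 0,"gripper": 0},{"dx": 0.0061,"dy": 0.0099,"dz": 0,"ax": 0,"ay": 0,"az": 0,"gripper": 0},{"dx": 0.0061,"dy": 0.0099,"dz": 0,"ax": 0,"ay": 0,"az": 0,"gripper": 0},{"dx": 0.0061,"dy": 0.0099,"dz": 0,"ax": 0,"ay": 0,"az": 0,"gripper": 0},{"dx": 0.0052,"dy": 0.0104,"dz": 0,"ax": 0,"ay": 0,"az": 0,"gripper": 0},{"dx": 0.0052,"dy": 0.0104,"dz": 0,"ax": 0,"ay": 0,"az": 0,"gripper": 0},{"dx": 0.0052,"dy": 0.0104,"dz": 0,"ax": 0,"ay": 0,"az": 0,"gripper": 0}]}}

```text
clock: 8.12
eef_pos: [486.5, -2.2, 74.9]
tool_rot: [-3.14, 0.002, 0.435]
force: [-3.3, 2.3, 4.3]
width: -0.0
gripper_force: 2.5
```

Call:
{"api": "step_arm", "payload": {"plan": [{"dx": 0.0042,"dy": 0.0108,"dz": 0,"ax": 0,"ay": 0,"az": 0,"gripper": 0},{"dx": 0.0042,"dy": 0.0108,"dz": 0,"ax": 0,"ay": 0,"az": 0,"gripper": 0},{"dx": 0.0042,"dy": 0.0108,"dz": 0,"ax": 0,"ay": 0,"az": 0,"gripper": 0},{"dx": 0.0033,"dy": 0.0112,"dz": 0,"ax": 0,"ay": 0,"az": 0,"gripper": 0},{"dx": 0.0033,"dy": 0.0112,"dz": 0,"ax": 0,"ay": 0,"az": 0,"gripper": 0},{"dx": 0.0033,"dy": 0.0112,"dz": 0,"ax": 0,"ay": 0,"az": 0,"gripper": 0},{"dx": 0.0023,"dy": 0.0114,"dz": 0,"ax": 0,"ay": 0,"az": 0,"gripper": 0},{"dx": 0.0023,"dy": 0.0114,"dz": 0,"ax": 0,"ay": 0,"az": 0,"gripper": 0},{"dx": 0.0023,"dy": 0.0114,"dz": 0,"ax": 0,"ay": 0,"az": 0,"gripper": 0},{"dx": 0.0013,"dy": 0.0116,"dz": 0,"ax": 0,"ay": 0,"az": 0,"gripper": 0},{"dx": 0.0013,"dy": 0.0116,"dz": 0,"ax": 0,"ay": 0,"az": 0,"gripper": 0},{"dx": 0.0013,"dy": 0.0116,"dz": 0,"ax": 0,"ay": 0,"az": 0,"gripper": 0}]}}

```text
clock: 9.62
eef_pos: [513.6, -35.6, 75.1]
tool_rot: [3.142, -0.0, 0.435]
force: [-2.1, 3.7, 5.7]
width: 0.1
gripper_force: 2.4
```

Call:
{"api": "step_arm", "payload": {"plan": [{"dx": 0.0003,"dy": 0.0116,"dz": 0,"ax": 0,"ay": 0,"az": 0,"gripper": 0},{"dx": 0.0003,"dy": 0.0116,"dz": 0,"ax": 0,"ay": 0,"az": 0,"gripper": 0},{"dx": 0.0003,"dy": 0.0116,"dz": 0,"ax": 0,"ay": 0,"az": 0,"gripper": 0},{"dx": -0.0008,"dy": 0.0116,"dz": 0,"ax": 0,"ay": 0,"az": 0,"gripper": 0},{"dx": -0.0008,"dy": 0.0116,"dz": 0,"ax": 0,"ay": 0,"az": 0,"gripper": 0},{"dx": -0.0008,"dy": 0.0116,"dz": 0,"ax": 0,"ay": 0,"az": 0,"gripper": 0},{"dx": -0.0018,"dy": 0.0115,"dz": 0,"ax": 0,"ay": 0,"az": 0,"gripper": 0},{"dx": -0.0018,"dy": 0.0115,"dz": 0,"ax": 0,"ay": 0,"az": 0,"gripper": 0},{"dx": -0.0018,"dy": 0.0115,"dz": 0,"ax": 0,"ay": 0,"az": 0,"gripper": 0},{"dx": -0.0028,"dy": 0.0113,"dz": 0,"ax": 0,"ay": 0,"az": 0,"gripper": 0},{"dx": -0.0028,"dy": 0.0113,"dz": 0,"ax": 0,"ay": 0,"az": 0,"gripper": 0},{"dx": -0.0028,"dy": 0.0113,"dz": 0,"ax": 0,"ay": 0,"az": 0,"gripper": 0}]}}

```text
clock: 11.12
eef_pos: [526.9, -75.0, 75.1]
tool_rot: [3.142, -0.0, 0.435]
force: [-1.2, 4.5, 3.8]
width: 0.1
gripper_force: 2.4
```

Call:
{"api": "step_arm", "payload": {"plan": [{"dx": -0.0037,"dy": 0.0111,"dz": 0,"ax": 0,"ay": 0,"az": 0,"gripper": 0},{"dx": -0.0037,"dy": 0.0111,"dz": 0,"ax": 0,"ay": 0,"az": 0,"gripper": 0},{"dx": -0.0037,"dy": 0.0111,"dz": 0,"ax": 0,"ay": 0,"az": 0,"gripper": 0},{"dx": -0.0046,"dy": 0.0107,"dz": 0,"ax": 0,"ay": 0,"az": 0,"gripper": 0},{"dx": -0.0046,"dy": 0.0107,"dz": 0,"ax": 0,"ay": 0,"az": 0,"gripper": 0},{"dx": -0.0046,"dy": 0.0107,"dz": 0,"ax": 0,"ay": 0,"az": 0,"gripper": 0},{"dx": -0.0055,"dy": 0.0102,"dz": 0,"ax": 0,"ay": 0,"az": 0,"gripper": 0},{"dx": -0.0055,"dy": 0.0102,"dz": 0,"ax": 0,"ay": 0,"az": 0,"gripper": 0},{"dx": -0.0055,"dy": 0.0102,"dz": 0,"ax": 0,"ay": 0,"az": 0,"gripper": 0},{"dx": -0.0064,"dy": 0.0097,"dz": 0,"ax": 0,"ay": 0,"az": 0,"gripper": 0},{"dx": -0.0064,"dy": 0.0097,"dz": 0,"ax": 0,"ay": 0,"az": 0,"gripper": 0},{"dx": -0.0064,"dy": 0.0097,"dz": 0,"ax": 0,"ay": 0,"az": 0,"gripper": 0}]}}

```text
clock: 12.62
eef_pos: [526.1, -116.8, 75.1]
tool_rot: [3.142, -0.0, 0.435]
force: [0.4, 4.2, 5.2]
width: -0.5
gripper_force: 2.4
```

Call:
{"api": "step_arm", "payload": {"plan": [{"dx": -0.0072,"dy": 0.0091,"dz": 0,"ax": 0,"ay": 0,"az": 0,"gripper": 0},{"dx": -0.0072,"dy": 0.0091,"dz": 0,"ax": 0,"ay": 0,"az": 0,"gripper": 0},{"dx": -0.0072,"dy": 0.0091,"dz": 0,"ax": 0,"ay": 0,"az": 0,"gripper": 0},{"dx": -0.008,"dy": 0.0085,"dz": 0,"ax": 0,"ay": 0,"az": 0,"gripper": 0},{"dx": -0.008,"dy": 0.0085,"dz": 0,"ax": 0,"ay": 0,"az": 0,"gripper": 0},{"dx": -0.008,"dy": 0.0085,"dz": 0,"ax": 0,"ay": 0,"az": 0,"gripper": 0},{"dx": 0,"dy": 0,"dz": 0,"ax": 0,"ay": 0,"az": 0,"gripper": 0}]}}

```text
clock: 13.5
eef_pos: [520.1, -137.4, 75.1]
tool_rot: [3.141, 0.0, 0.434]
force: [0.0, 2.3, 5.0]
width: 0.0
gripper_force: 2.4
```

The end at -21° is reached with 5 N still on the rail, so I'm lifting straight up.

Call:
{"api": "step_arm", "payload": {"plan": [{"dx": 0,"dy": 0,"dz": -0.03,"ax": 0,"ay": 0,"az": 0,"gripper": 0},{"dx": 0,"dy": 0,"dz": -0.08,"ax": 0,"ay": 0,"az": 0,"gripper": 0},{"dx": 0,"dy": 0,"dz": -0.1,"ax": 0,"ay": 0,"az": 0,"gripper": 0},{"dx": 0,"dy": 0,"dz": -0.1,"ax": 0,"ay": 0,"az": 0,"gripper": 0},{"dx": 0,"dy": 0,"dz": -0.1,"ax": 0,"ay": 0,"az": 0,"gripper": 0},{"dx": 0,"dy": 0,"dz": 0,"ax": 0,"ay": 0,"az": 0,"gripper": 0},{"dx": 0,"dy": 0,"dz": 0,"ax": 0,"ay": 0,"az": 0,"gripper": 0}]}}

```text
clock: 14.38
eef_pos: [519.1, -137.2, 197.5]
tool_rot: [-3.141, 0.002, 0.434]
force: [0.1, 0.5, 0.1]
width: 0.1
gripper_force: 0.0
```

```bash
python3 - <<'E'
from cell import ctrl
from h import *
d=ctrl.get_image('scene');cv2.imwrite('pics/s4.png',cv2.resize(d['color'][150:290,160:380,::-1],None,fx=3,fy=3))
C=cloud(d,d['T']).reshape(-1,3);q=C[:,:2]-[408,-94];m=(abs(np.hypot(*q.T)-120)<4)&(C[:,2]>50)&(C[:,2]<66);print('rail z',np.percentile(C[m,2],[50,90]))
E
```

```text
rail z [60.10634554 61.37970308]
```

View pics/s4.png

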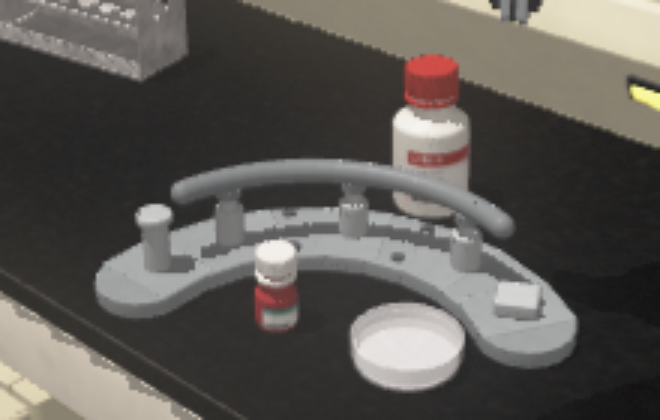

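The rail is back up, with its ends at (180,190) and (505,230) and its top at 60 mm. The bottles and the dish stand exactly as before, and the hand is clear.

```bash
python3 -c "
from cell import ctrl
print(ctrl.finish_job())"
```

```text
the job is handed in; nothing more can be done
None
```

I ran the fingertips along the whole rail from the post end to the block end in one go, pressed down about 4 mm (roughly 5 N) throughout; the rail sprang back up to 60 mm, the bottles and dish stayed where they were, and the job is handed in at about 14 s.

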